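# Snap the filter cartridge into its clips and dock it

## Task

Take the slim filter cartridge from its rest and press it sideways down into both spring clips of the metal bracket, nozzle towards the port but still short of it. Then slide it along through the clips, nozzle into the port, until you feel the nozzle bottom on the seal hidden inside; press it there with a steady push of about 14 N for a second, then let go and leave it so. Work gently: the bracket must never feel more than 30 N in all, and leave the other things on the bench where they are.

Things in the scene. Friction and masses are not known exactly. Their poses are not given: they have to be found in the camera images.
- cartridge: the slim white filter cartridge, 0.08 to 0.15 kg: a plain barrel 24 mm in diameter and 140 mm long with a thin grey nozzle (12 mm in diameter, 18 mm long, coned tip) on one end. It lies level. Origin on its axis at the middle of the barrel; own x runs along the axis towards the nozzle. It may be gripped across the barrel at the middle
- shoulder (a point): on the cartridge: centre of the barrel's nozzle-side end face, where the nozzle begins (origin + 70 mm along own x)
- tail (a point): on the cartridge: centre of the barrel's plain end (origin - 70 mm along own x)
- bracket: fixed aluminium bracket, base plate 208 by 60 by 8 mm along its own x, with two spring clips, a port at the +x end and an end plate at the -x end. Damaged above 30 N (all contacts added up, clip pinch included). The clip axis runs along its x, 50 mm above the bench. Origin at bench height midway between the clips (the base reaches from -94 to +114 mm), z up. Between the clips, fingers have free room down to the base
- seat (a point): on the bracket: centre of the port's mouth, on the clip axis, 85.5 mm along x from the bracket's origin; axes as the bracket's. The nozzle goes in here; the seal behind it is rigid, so push in small steps and read the force.
- rest: black fixed rest of two V-blocks (48 mm either side of its middle, along its x) on a base 120 by 60 by 8 mm; the cartridge starts lying in it, its axis along the rest's x and 40 mm above the bench. Between the V-blocks there is free room under the barrel down to the base. Origin at the middle of the underside
- clip_rear (a point): on the bracket: middle of the rear C-shaped steel clip, on the clip axis, 44 mm on the -x side of the bracket's origin; axes as the bracket's. Clip 10 mm wide, open upward; lips 8 mm above the axis with an 18 mm gap that springs open, flared above to 32 mm. A seated barrel lies on a small post, its axis here
- clip_front (a point): on the bracket: the same for the other clip, 44 mm on the +x (port) side of the origin. Pressing the barrel into both clips takes 5 to 10 N in all, felt from about 9 mm above the seat until it snaps home; sliding it along in the clips afterwards takes 2 to 4 N if the hand does not also push it sideways or down
- end_plate (a point): on the bracket: inner face of the low end plate (44 mm wide, top 58 mm above the bench) at the -x end, on the clip axis, 85.5 mm from the origin. Short of the port there are 13 mm to spare for the 158 mm cartridge; centred in this room, the barrel's middle lies 9 mm on the -x side of the bracket's origin
- big_filter: not part of the job, leave it alone: a standing white cylinder 48 mm wide, 90 mm tall; origin about the middle of its underside
- sample_cup: not part of the job, leave it alone: a clear cup 52 mm wide, 50 mm tall; origin about the middle of its underside
- driver: not part of the job, leave it alone: a screwdriver 160 mm long, lying; origin about the middle of its underside
- swab_box: not part of the job, leave it alone: a cardboard box 70 by 120 by 45 mm; origin about the middle of its underside
- reagent_a: not part of the job, leave it alone: a white bottle 70 mm wide, 170 mm tall; origin about the middle of its underside
- reagent_b: not part of the job, leave it alone: a white bottle 60 mm wide, 140 mm tall; origin about the middle of its underside
- mouse: not part of the job, leave it alone: a round black mouse 62 mm wide; origin about the middle of its underside
- port: the grey port block at the bracket's +x end: 44 mm wide, 26 mm thick along x, top 76 mm above the bench, with a blind 17 mm bore on the clip axis: the nozzle enters only along the axis. A firm seal disc sits in the bore 3 to 15 mm behind the face, unseen and different each time; the shoulder then stands 15 to 3 mm off the face. Origin at the middle of the underside
Things that resemble listed ones, but are neither listed nor needed, are in the scene too. What is shaped like the cartridge but orange or yellow is not meant. Leave any green look-alike of the bracket alone.

How it is judged:
By the outcome, as a careful person would: the job done as asked, in the order asked, and still so for the second after the job is handed in, with the robot touching nothing.
It also fails if it takes over 70 s, if anything falls off the work surface, if the arm or the gripper's body presses on something with over 40 N, if the wrist force passes 120 N, or if a joint passes its speed limit or range.

## Robot

A 6-joint arm with a two-finger parallel gripper is mounted at the origin on the work surface. World frame = base frame: x ahead of the robot, y to its left, z up, the work surface at z = 0. Lengths are in mm, angles in rad, forces in N, time in s.
With the tool pointing down it reaches from about 300 to 825 mm from the base axis. Payload 5.4 kg.
Tool frame: the origin (TCP) lies at the very end of the fingers, on their centre line; the grasp point (between the pads) lies 19 mm behind it; y points along the fingers, z is the direction in which the jaws open and shut, and the axes are right-handed (so a half turn about y gives the same grasp; the last joint's range is limited). The gripper opens to 92 mm and grips with 3 to 60 N. Pads are 20 mm wide; open, the fingers measure 128 mm over their backs; the gripper's body (75 mm by 189 mm) begins 69 mm behind the grasp point.
Start: joints at [0.945, 0.158, 1.597, -0, 1.386, -0.21], TCP at [232.263, 525.985, 214.601] pointing down, gripper open.
Joint ranges: [-2.91, 2.91], [-0.94, 2.29], [0.18, 2.7], [-1.29, 4.43], [0.17, 2.64], [-3, 3]. Speed limits (rad/s): [2.57, 2.57, 3.14, 3.14, 3.14, 3.14].

## Interface

Orientations are given as a unit quaternion [x, y, z, w].
In Python, from cell import manip, snapshot gives the robot as it stands.
- The arm moves only by the tool play_rows, never from a script. Its argument "motion" is a list of rows, each a list of 5 numbers: the shift along the tool's x, y, z in cm, then the turn about the tool's y in rad, then the gripper command: -1 is fully open, 1 is shut, values between are in proportion. In form: [[tx, ty, tz, twist, hand], ...]. A call has 1 to 12 rows; each row is the pose to reach, as a shift and turn from the pose commanded when the call began, along the tool's axes at that moment; what a row does not reach only later rows make up. A row lasts 1/12 s, in which the tool goes at most 41.7 mm and 7.16 degrees, less where a joint would pass 70% of its speed; a pose out of reach is approached as far as the arm can. A call with a gripper value outside its range is refused whole. The fingers move at their own pace and stop on an object; "newtons" is the grip in N (left out, the last holds). Time passes only in rows, so rows that repeat a pose let the fingers close. It gives the time, the measured TCP pose, the force and the opening at its end, in the units of the state.
- manip.observe(): the state, without advancing time (a new reading comes with each control period).
- snapshot(name): name is "scene" or "top"; returns a dict with "color" (480x640x3 uint8, red, green, blue), "K" (3x3 intrinsics, pixels), "R" (3x3) and "t" (3): a world point X has camera coordinates R X + t. Camera axes: x right, y down, z forward; pixel columns grow to the right and rows downward; lengths in mm; the calibration is good to about 2 mm. A picture is of the moment at which its call begins. There is no depth.
- manip.sign_off(): hands the job in, once; it reports no verdict.
The state is a dict: "t": time; "joint_positions": joint angles; "joint_velocities": joint speeds; "tau": joint torques, N m; "tool_pos": TCP position; "orientation": TCP orientation; "force": force on the tool from outside, world axes, zero at the start; "wrist_torque": the same for the moment, N m; "grip_width": finger opening in mm.
Only numpy, scipy, OpenCV 4.12 (cv2) and the standard library are available. Lean on these libraries where they do the work, as an engineer would, in place of code of your own. Each camera call takes 0.05 s, during which the arm holds its last target.

## Working session

There is one attempt and no reset: what is moved stays moved. The work goes in short steps, Python scripts to look and compute and a tool call to move; the robot and the scene stay as the last step left them, time stands still between calls to the robot, and variables do not carry over. Pictures are saved under pics/ and viewed, and the job is handed in when it is done.

Besides the shell and the picture viewer there is one more tool, called after ">>>" as name([rows], argument=value, ...), one row to a line, values as JSON. play_rows: Moves the arm, as the interface text tells. Its arguments: {"type":"object","properties":{"motion":{"type":"array","items":{"type":"array","items":{"type":"number"}}},"newtons":{"type":"number"}},"required":["motion"]}

```bash
mkdir -p pics; python3 - <<'E'
from cell import manip, snapshot
import cv2,numpy as np
o=manip.observe();print({k:np.round(v,3) for k,v in o.items()})
for n in("scene","top"):
    s=snapshot(n);cv2.imwrite(f"pics/{n}0.png",s["color"][...,::-1]);print(n,s["K"].round(2).tolist(),s["R"].round(4).tolist(),s["t"].round(1))
    np.savez(f"{n}0.npz",**s)
E
```

```text
{'t': np.float64(0.0), 'joint_positions': array([ 0.945,  0.159,  1.598, -0.   ,  1.386, -0.21 ]), 'joint_velocities': array([-0.   , -0.001,  0.   , -0.001, -0.002,  0.001]), 'tau': array([-2.0000e-03, -3.8558e+01, -3.2211e+01,  7.0000e-02,  3.8000e-02,
       -0.0000e+00]), 'tool_pos': array([231.913, 525.471, 213.626]), 'orientation': array([ 0.692, -0.146,  0.146, -0.691]), 'force': array([0.967, 0.244, 0.015]), 'wrist_torque': array([ 0.016, -0.045,  0.005]), 'grip_width': np.float64(91.798)}
scene [[443.68, 0.0, 322.76], [0.0, 443.68, 239.94], [0.0, 0.0, 1.0]] [[-0.8278, 0.561, 0.0088], [0.467, 0.6976, -0.5434], [-0.3109, -0.4457, -0.8394]] [ 376.7 -187.2 1229.6]
top [[510.85, 0.0, 316.54], [0.0, 510.85, 231.95], [0.0, 0.0, 1.0]] [[-0.0073, -1.0, 0.0024], [-0.9967, 0.0071, -0.0806], [0.0805, -0.003, -0.9967]] [   4.8  485.2 1286.7]
```

View pics/scene0.png

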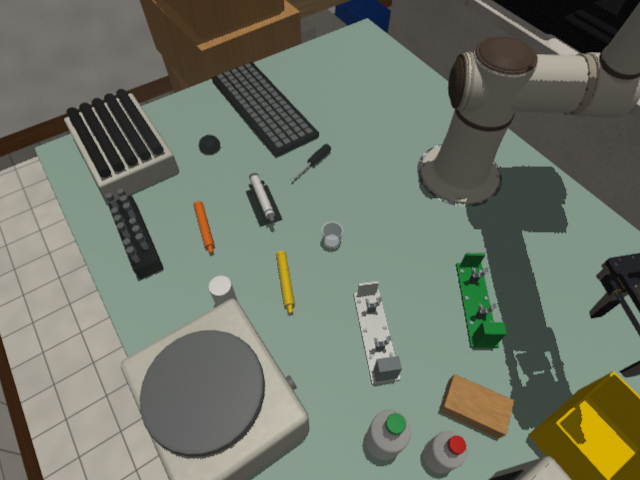

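View pics/top0.png

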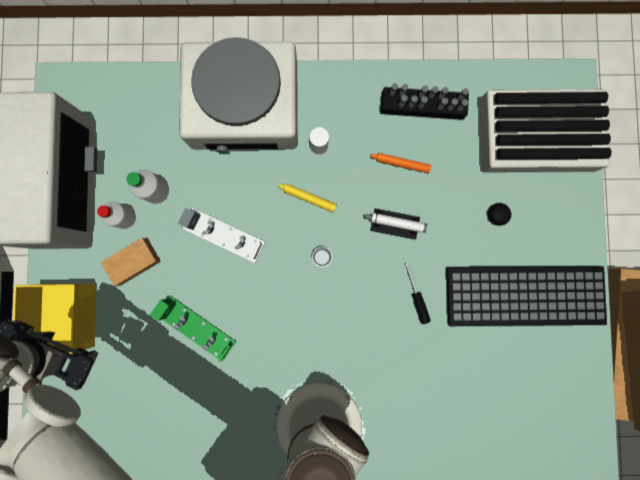

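Candidates in the top view: the white barrel on the black rest at (397,222), an orange one at (400,162) and a yellow one at (307,197). The white one is the cartridge. For the bracket, the aluminium one at (221,234) fits, and the green one at (195,328) is the look-alike. I'll confirm with crops.

```bash
python3 - <<'E'
import cv2,numpy as np
t=cv2.imread("pics/top0.png");s=cv2.imread("pics/scene0.png")
def c(im,x,y,w,h,f):return cv2.resize(im[y:y+h,x:x+w],(w*f,h*f),interpolation=cv2.INTER_CUBIC)
a=np.vstack([np.hstack([c(t,355,195,80,55,5),c(t,175,200,80,55,5)]) ,np.hstack([c(s,235,165,80,65,5),c(s,340,275,80,65,5)])])
cv2.imwrite("pics/crop0.png",a)
cv2.imwrite("pics/crop1.png",np.hstack([c(t,172,198,100,70,4),c(s,340,275,66,115,4)[:280] if 0 else cv2.resize(s[275:390,335:415],(400,575))[:280]]))
cv2.imwrite("pics/crop2.png",cv2.resize(s[275:390,340:410],None,fx=5,fy=5,interpolation=cv2.INTER_CUBIC))
cv2.imwrite("pics/crop3.png",cv2.resize(t[200:270,172:272],None,fx=8,fy=8,interpolation=cv2.INTER_CUBIC))
E
```

```text
(no output)
```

View pics/crop0.png

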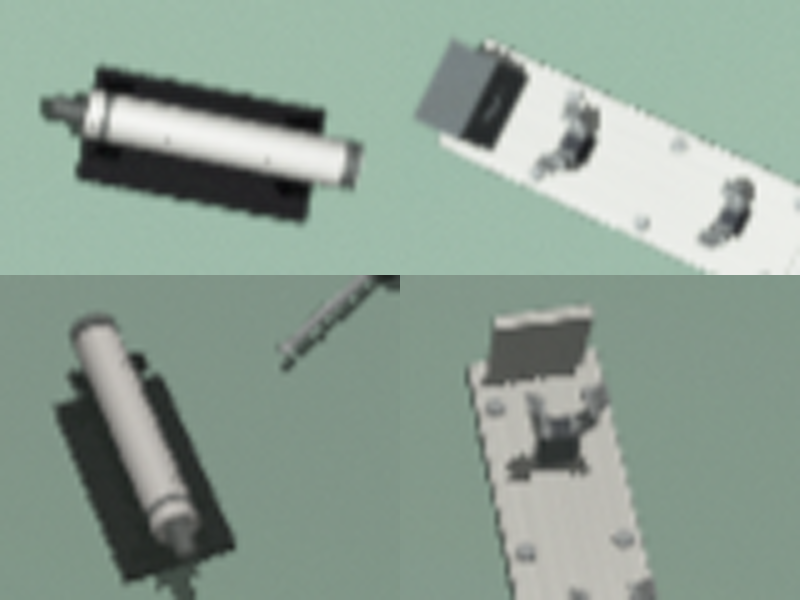

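View pics/crop2.png

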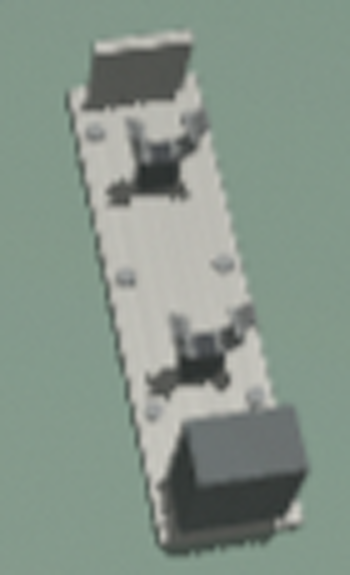

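View pics/crop3.png

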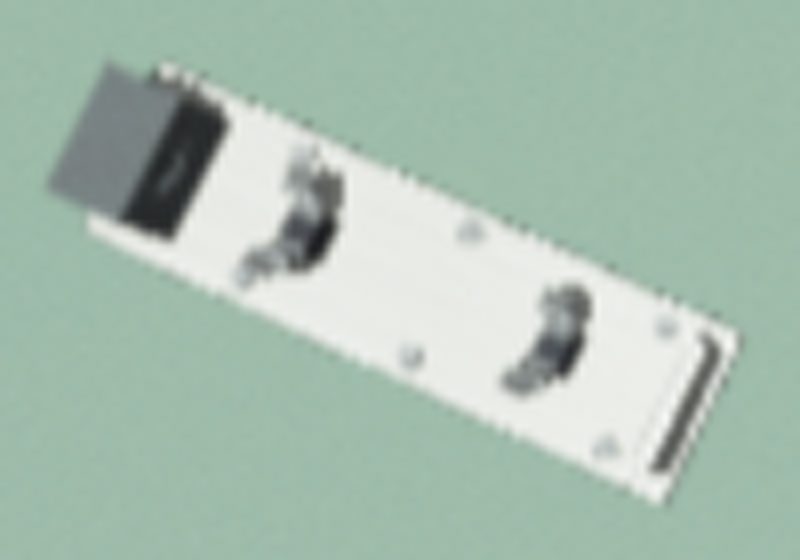

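Confirmed: the white cartridge lies in the black rest with its nozzle to the left in the top view, tip around (364,216). The aluminium bracket has its port at the left, around (187,217). Next I'll refine both poses by edge fitting in both views.

```bash
cat > h.py <<'E'
import cv2,numpy as np
from scipy.ndimage import map_coordinates,gaussian_filter
from scipy.optimize import least_squares
def load(tag="0"):
    return {n:dict(np.load(f"{n}{tag}.npz")) for n in("scene","top")}
def proj(s,X):
    X=np.atleast_2d(X);c=X@s["R"].T+s["t"];p=c@s["K"].T;return p[:,:2]/p[:,2:]
def ray(s,uv):
    C=-s["R"].T@s["t"];d=s["R"].T@np.linalg.solve(s["K"],[*uv,1.]);return C,d
def at_z(s,uv,z):
    C,d=ray(s,uv);return C+d*(z-C[2])/d[2]
def pose(p,X):
    X=np.atleast_2d(X).astype(float);c,s=np.cos(p[2]),np.sin(p[2])
    return np.c_[p[0]+c*X[:,0]-s*X[:,1],p[1]+s*X[:,0]+c*X[:,1],X[:,2]]
def gray(s): return s["color"].astype(float).mean(2)
def edge_res(s,g,A,B,n=25,w=3,trim=.12):
    """A,B pixel ends of model edge; signed offset of strongest gradient along normal"""
    A,B=np.array(A),np.array(B);d=(B-A)/np.linalg.norm(B-A);nr=np.array([-d[1],d[0]])
    ts=np.linspace(trim,1-trim,n);o=np.arange(-w,w+.01,.1)
    P=A+ts[:,None]*(B-A);Q=P[:,None]+o[None,:,None]*nr
    v=map_coordinates(g,[Q[...,1],Q[...,0]],order=1)
    v=gaussian_filter(v,[0,4]);gr=np.abs(np.gradient(v,axis=1))
    gr=gr*np.exp(-o**2/(2*(w/2)**2))
    k=gr.argmax(1);return np.median(o[k]),o[k],gr.max(1),P,nr
def fit(views,edges,p0,it=8,w=4):
    """edges: list of (view, func(p,s)->(A,B))"""
    p=np.array(p0,float)
    G={n:gray(s) for n,s in views.items()}
    for i in range(it):
        ww=w if i<3 else 2.5
        meas=[]
        for n,f in edges:
            A,B=f(p,views[n]);m,os,gr,P,nr=edge_res(views[n],G[n],A,B,w=ww)
            ok=np.abs(os-m)<.8
            meas.append((n,f,(P+os[:,None]*nr)[ok]))
        def r(q):
            out=[]
            for n,f,M in meas:
                A,B=f(q,views[n]);d=(B-A)/np.linalg.norm(B-A);nr=np.array([-d[1],d[0]])
                out.append((M-A)@nr)
            return np.concatenate(out)
        p=least_squares(r,p,loss="soft_l1",f_scale=.5,x_scale=[1,1,.01]).x
    res=[((M-f(p,views[n])[0])@(lambda d:np.array([-d[1],d[0]])/np.linalg.norm(d))(f(p,views[n])[1]-f(p,views[n])[0])) for n,f,M in meas]
    return p,[(n,round(x.mean(),2),round(x.std(),2),len(x)) for (n,_,_),x in zip(meas,res)]
def seg(a,b): return lambda p,s:tuple(proj(s,pose(p,[a,b])))
def barrel(z,side,x0=-66,x1=66,r=12):
    def f(p,s):
        ax=np.array([np.cos(p[2]),np.sin(p[2]),0]);C=-s["R"].T@s["t"]
        e=pose(p,[[x0,0,z],[x1,0,z]]);v=e.mean(0)-C;n=np.cross(ax,v);n/=np.linalg.norm(n)
        return tuple(proj(s,e+side*r*n))
    return f
E
cat > f0.py <<'E'
from h import *
V=load()
for n in V: V[n]={k:V[n][k] for k in V[n]}
px=lambda x,y,f,ox,oy:((x+.5)/f-.5+ox,(y+.5)/f-.5+oy)
t=V["top"]
a=at_z(t,px(700,420,8,172,200),8);b=at_z(t,px(127,145,8,172,200),8)
d=b-a;yaw=np.arctan2(d[1],d[0]);u=d/np.linalg.norm(d);o=a+u*94
print("len",np.linalg.norm(d))
def box(x0,x1,h,z):return [[x0,-h,z],[x1,-h,z],[x1,h,z],[x0,h,z]]
Bc=box(-94,114,30,8);Pt=box(85.5,111.5,22,76)
lines=lambda q,ks:[seg(q[k],q[(k+1)%4]) for k in ks]
E_=[("top",f) for f in lines(Bc,[0,1,2,3][0:1]+[2,3])+lines(Pt,[0,1,2,3])]+[("scene",f) for f in lines(Bc,[0,2])+lines(Pt,[0,1,2,3])+[seg([-85.5,-22,58],[-85.5,22,58])]]
p0=[o[0],o[1],yaw];print(p0)
p,r=fit(V,E_,p0);print("bracket",p,r)
for nm in("top","scene"):print(nm,fit(V,[e for e in E_ if e[0]==nm],p0)[0])
# cartridge
a=at_z(t,px(350,165,5,355,195),40);b=at_z(t,px(97,110,5,355,195),40)
d=b-a;q0=[*((a+b)/2)[:2],np.arctan2(d[1],d[0])];print(q0,np.linalg.norm(d))
E2=[(n,barrel(40,sd)) for n in V for sd in(1,-1)]
E2+=[("top",seg([-70,-9,42],[-70,9,42]))]
q,r=fit(V,E2,q0,w=3);print("cart",q,r)
np.savez("fit.npz",p=p,q=q)
R=box(-60,60,30,8)
for n in V:
    im=np.ascontiguousarray(V[n]["color"][...,::-1]);im=cv2.resize(im,None,fx=4,fy=4,interpolation=cv2.INTER_CUBIC)
    D=lambda a,b,c:cv2.line(im,*[tuple(int(v) for v in ((np.array(z)+.5)*4-.5)) for z in(a,b)],c,1)
    for e in lines(Bc,range(4))+lines(Pt,range(4))+[seg([-85.5,-22,58],[-85.5,22,58]),seg([-85.5,0,50],[85.5,0,50])]:D(*e(p,V[n]),(0,0,255))
    for e in [barrel(40,1),barrel(40,-1),barrel(40,1,70,88,6),barrel(40,-1,70,88,6),barrel(40,0,-70,88)]+lines(R,range(4)):D(*e(q,V[n]),(0,255,0))
    out=[]
    for P,c in((p,0),(q,1)):
        u=proj(V[n],[P[0],P[1],40])[0]*4;x,y=int(u[0])-200,int(u[1])-250;out.append(im[y:y+500,x:x+400])
    cv2.imwrite(f"pics/fit_{n}.png",np.hstack(out))
E
python3 f0.py
```

```text
len 205.96351411508158
[np.float64(476.4561752569137), np.float64(233.92193825425278), np.float64(1.1176205860829025)]
bracket [476.97512208 234.21967979   1.12027201] [('top', np.float64(-0.19), np.float64(0.13), 25), ('top', np.float64(0.11), np.float64(0.11), 25), ('top', np.float64(-0.76), np.float64(0.17), 24), ('top', np.float64(0.22), np.float64(0.49), 24), ('top', np.float64(-0.45), np.float64(0.07), 25), ('top', np.float64(0.03), np.float64(0.1), 25), ('top', np.float64(0.3), np.float64(0.07), 25), ('scene', np.float64(-0.06), np.float64(0.17), 25), ('scene', np.float64(-0.28), np.float64(0.19), 23), ('scene', np.float64(-0.03), np.float64(0.12), 20), ('scene', np.float64(-0.0), np.float64(0.07), 25), ('scene', np.float64(-0.05), np.float64(0.09), 25), ('scene', np.float64(-0.04), np.float64(0.11), 23), ('scene', np.float64(0.18), np.float64(0.12), 25)]
top [476.38984683 233.90696965   1.11581993]
scene [477.3670131  234.26974285   1.12334087]
[np.float64(506.9681531356709), np.float64(-207.46925389463124), np.float64(1.3481005783786069)] 130.29790698734283
cart [ 506.01212144 -206.19260551    1.36425514] [('scene', np.float64(0.21), np.float64(0.13), 25), ('scene', np.float64(-0.26), np.float64(0.15), 25), ('top', np.float64(0.12), np.float64(0.11), 25), ('top', np.float64(-0.09), np.float64(0.14), 25), ('top', np.float64(-0.0), np.float64(0.15), 25)]
```

View pics/fit_top.png

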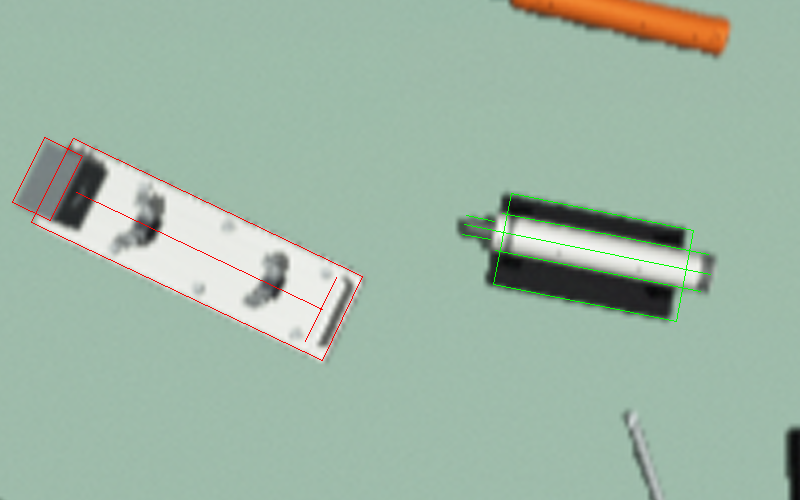

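View pics/fit_scene.png

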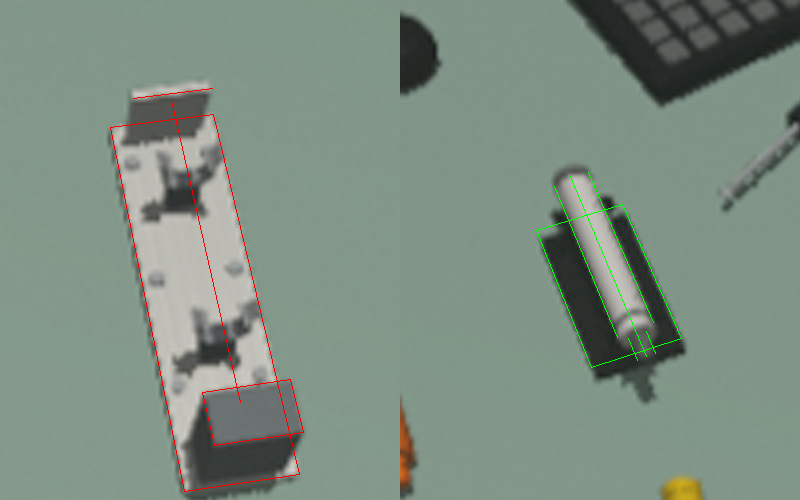

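```bash
cat > f1.py <<'E'
from h import *
V=load();q=np.load("fit.npz")["q"]
def box(x0,x1,h,z):return [[x0,-h,z],[x1,-h,z],[x1,h,z],[x0,h,z]]
R=box(-60,60,30,8);R0=box(-60,60,30,8)
lines=lambda q,ks:[seg(q[k],q[(k+1)%4]) for k in ks]
E_=[("top",f) for f in lines(R,[0,2])]+[("scene",f) for f in lines(R,[0,1,2])]
# widen: rest initial shifted
r,res=fit(V,E_,q,w=5);print("rest",r,res)
# each view
Et=[("top",f) for f in lines(R,[0,1,2,3])];print(fit(V,Et,r,w=3))
Es=[("scene",f) for f in lines(R,[0,1,2])];print(fit(V,Es,r,w=3))
for n in V:
  E2=[(n,barrel(40,sd,-60,58)) for sd in(1,-1)]
  if n=="top":E2+=[("top",seg([-70,-9,40],[-70,9,40]))]
  else: E2+=[(n,seg([-70,-7,50],[-70,7,50]))]
  print("cart",n,fit(V,E2,q,w=3))
im=[]
for n in V:
    u=proj(V[n],[q[0],q[1],40])[0].astype(int);x,y=u[0]-40,u[1]-40
    c=cv2.resize(V[n]["color"][y:y+80,x:x+80,::-1],None,fx=5,fy=5,interpolation=cv2.INTER_CUBIC);print(n,x,y)
    im.append(np.vstack([c]))
cv2.imwrite("pics/cart.png",np.hstack(im))
E
python3 f1.py
```

```text
rest [ 508.54764514 -194.82849869    1.36552213] [('top', np.float64(-0.2), np.float64(0.09), 25), ('top', np.float64(0.15), np.float64(0.12), 25), ('scene', np.float64(0.25), np.float64(0.1), 25), ('scene', np.float64(0.01), np.float64(0.19), 25), ('scene', np.float64(-0.1), np.float64(0.09), 25)]
(array([ 506.64179711, -200.71848053,    1.36715473]), [('top', np.float64(-0.03), np.float64(0.1), 25), ('top', np.float64(0.18), np.float64(0.19), 25), ('top', np.float64(-0.03), np.float64(0.11), 25), ('top', np.float64(0.2), np.float64(0.22), 23)])
(array([ 509.18369954, -194.97055535,    1.36530547]), [('scene', np.float64(0.08), np.float64(0.1), 25), ('scene', np.float64(0.01), np.float64(0.2), 25), ('scene', np.float64(0.08), np.float64(0.1), 25)])
cart scene (array([ 506.24673653, -204.69177426,    1.36487362]), [('scene', np.float64(0.22), np.float64(0.1), 25), ('scene', np.float64(-0.21), np.float64(0.1), 25), ('scene', np.float64(-0.0), np.float64(0.13), 25)])
cart top (array([ 506.06308635, -206.59746499,    1.36189621]), [('top', np.float64(0.11), np.float64(0.07), 25), ('top', np.float64(-0.11), np.float64(0.1), 25), ('top', np.float64(-0.0), np.float64(0.15), 25)])
scene 220 154
top 358 182
```

View pics/cart.png

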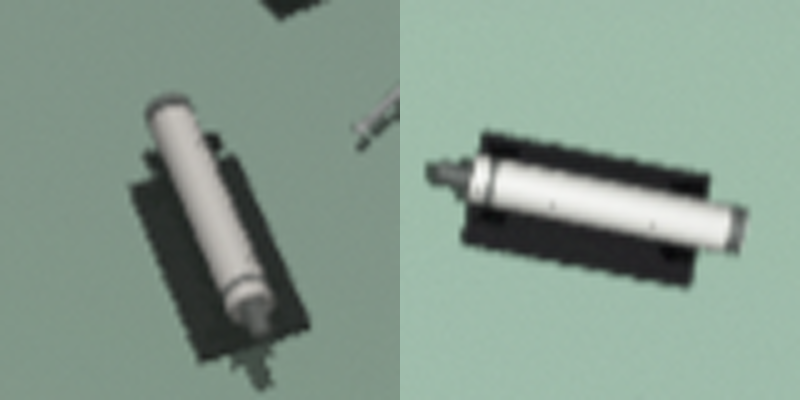

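```bash
python3 - <<'E'
from h import *
V=load();t=V["top"];s=V["scene"]
P=lambda x,y,ox,oy:((x+.5)/5-.5+ox,(y+.5)/5-.5+oy)
for nm,c,o,pts in(("top",t,(358,182),[(744,231),(470,182),(425,172)]),("scene",s,(220,154),[(168,97),(268,335)])):
    w=[]
    for x,y in pts:
        if nm=="top":x-=400
        X=at_z(c,P(x,y,*o),40);w.append(X);print(nm,X.round(1))
    d=w[-1]-w[0];print(np.linalg.norm(d),np.arctan2(d[1],d[0]), w[0]+d/np.linalg.norm(d)*70, w[-1]-d/np.linalg.norm(d)*88)
E
```

```text
top [ 492.  -275.5   40. ]
top [ 517.8 -137.8   40. ]
top [ 523.1 -115.2   40. ]
163.33606706026598 1.3795809017413379 [ 505.34478393 -206.81076734   40.        ] [ 506.35891579 -201.57195562   40.        ]
scene [ 487.4 -279.6   40. ]
scene [ 522.2 -117.9   40. ]
165.4067665303067 1.35916932574651 [ 502.14507738 -211.15766794   40.        ] [ 503.70087521 -203.91614299   40.        ]
```

```bash
cat >> h.py <<'E'
from scipy.spatial.transform import Rotation as Ro
def tooldelta(cmd_pos,quat,target):
    return Ro.from_quat(quat).as_matrix().T@(np.array(target,float)-cmd_pos)/10
E
python3 - <<'E'
from h import *
from cell import manip
o=manip.observe();R=Ro.from_quat(o["orientation"]).as_matrix();print(R.round(3));print("z ang",np.arctan2(R[1,2],R[0,2]),"x ang",np.arctan2(R[1,0],R[0,0]))
V=load();t=V["top"]
for n,uv,z in(("green cap",(134,179),170),("red cap",(104,212),140),("cup",(321,256),50),("bigf",(319,136),90),("box",(130,261),45)):
    print(n,at_z(t,uv,z).round(0))
E
```

```text
[[ 0.915 -0.001  0.404]
 [-0.404 -0.001  0.915]
 [-0.    -1.    -0.002]]
z ang 1.154987934536655 x ang -0.4158089243902096
green cap [597. 417. 170.]
red cap [526. 496. 140.]
cup [423.  -9.  50.]
bigf [716.  -6.  90.]
box [414. 467.  45.]
```

```bash
cat > d.py <<'E'
import sys,numpy as np
# cmd x y z psi -> target x y z psi : prints tool cm + twist
a=[float(v) for v in sys.argv[1:9]]
x,y,z,p,X,Y,Z,P=a
d=np.array([X-x,Y-y]);print("tx %.3f ty %.3f tz %.3f tw %.4f"%((d@[np.sin(p),-np.cos(p)])/10,(z-Z)/10,(d@[np.cos(p),np.sin(p)])/10,p-P))
E
cat > inv.py <<'E'
import sys,numpy as np
# cmd x y z psi + row -> new cmd
x,y,z,p,tx,ty,tz,tw=[float(v) for v in sys.argv[1:9]]
print("cmd %.2f %.2f %.2f %.4f"%(x+10*(tx*np.sin(p)+tz*np.cos(p)),y+10*(-tx*np.cos(p)+tz*np.sin(p)),z-10*ty,p-tw))
E
python3 d.py 232.263 525.985 214.601 1.155 506 -204.5 120 -0.2068
```

```text
tx 54.547 ty 9.460 tz -55.768 tw 1.3618
```

>>> play_rows([
  [1,0,-1,0.06,-1],
  [3,0,-3,0.14,-1],
  [5.5,0,-5.5,0.24,-1],
  [8,0,-8,0.34,-1],
  [10.5,0,-10.5,0.44,-1],
  [13,0,-13,0.54,-1],
  [15.5,0,-15.5,0.64,-1],
  [18,0,-18,0.74,-1],
  [20.5,0,-20.5,0.84,-1],
  [23,0,-23,0.94,-1],
  [25,0,-25.3,1.04,-1],
  [27,0,-27.5,1.14,-1],
], newtons=25)

```text
t: 1.1
tool_pos: [368.2, 163.7, 214.3]
orientation: [0.502, -0.498, 0.498, -0.502]
force: [-0.7, 0.5, 0.3]
grip_width: 92.1
```

```bash
C=$(python3 inv.py 232.263 525.985 214.601 1.155 27 0 -27.5 1.14); echo $C; python3 d.py ${C#cmd} 506 -204.5 120 -0.2068
```

```text
cmd 368.18 165.36 214.60 0.0150
tx 37.189 ty 9.460 tz 13.226 tw 0.2218
```

>>> play_rows([
  [3,0,1,0.05,-1],
  [6,0,2.1,0.1,-1],
  [9.5,0,3.4,0.15,-1],
  [13,0,4.6,0.2,-1],
  [16.5,0,5.9,0.2218,-1],
  [20,0,7.1,0.2218,-1],
  [23.5,0,8.4,0.2218,-1],
  [27,1,9.6,0.2218,-1],
  [30.5,2.5,10.9,0.2218,-1],
  [33.5,4.5,12,0.2218,-1],
  [36,7,12.9,0.2218,-1],
  [37.2,9.4,13.2,0.2218,-1],
])

```text
t: 2.1
tool_pos: [506.5, -207.9, 119.5]
orientation: [0.445, -0.549, 0.55, -0.445]
force: [0.2, 0.4, -0.5]
grip_width: 91.9
```

```bash
python3 inv.py 368.18 165.36 214.60 0.0150  37.2 9.4 13.2 .2218; python3 - <<'E'
from cell import manip, snapshot
from h import *
R=Ro.from_quat(manip.observe()["orientation"]).as_matrix();print(manip.observe()["tool_pos"],"psi",np.arctan2(R[1,2],R[0,2]),R.round(4))
im=[]
for n in("scene","top"):
    s=snapshot(n);np.savez(n+"1.npz",**s);u=proj(s,[506,-204.5,40])[0].astype(int);x,y=u-[40,40]
    im.append(cv2.resize(s["color"][y:y+80,x:x+80,::-1],None,fx=5,fy=5,interpolation=cv2.INTER_CUBIC))
cv2.imwrite("pics/above.png",np.hstack(im))
E
```

```text
cmd 505.74 -204.62 120.60 -0.2068
[ 506.49449629 -207.87571683  119.50840761] psi -0.20914007423919168 [[-0.2076  0.001   0.9782]
 [-0.9782 -0.0013 -0.2076]
 [ 0.0011 -1.      0.0013]]
```

View pics/above.png

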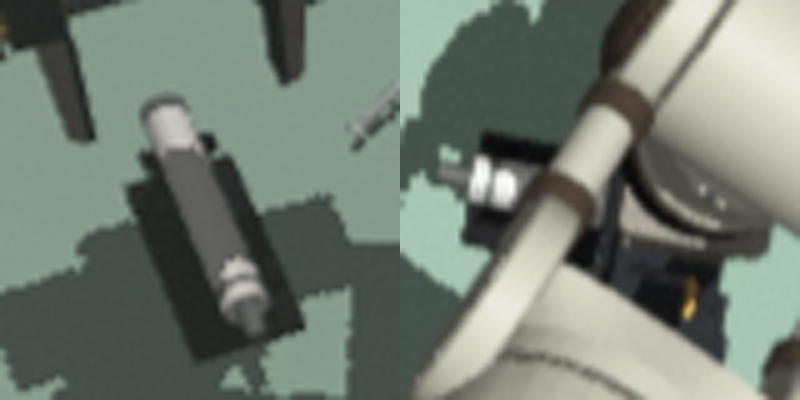

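>>> play_rows([
  [0,0,0,0,-1],
  [0,1,0,0,-1],
  [0,2.5,0,0,-1],
  [0,4,0,0,-1],
  [0,5.5,0,0,-1],
  [0,7,0,0,-1],
  [0,8.2,0,0,-1],
  [0,9.2,0,0,-1],
  [0,9.8,0,0,-1],
  [0,9.8,0,0,-1],
])

```text
t: 3.03
tool_pos: [505.2, -203.9, 21.7]
orientation: [-0.446, 0.549, -0.548, 0.446]
force: [0.1, 0.0, -0.2]
grip_width: 91.7
```

>>> play_rows([
  [0,0,0,0,-0.5],
  [0,0,0,0,0],
  [0,0,0,0,0.3],
  [0,0,0,0,0.5],
  [0,0,0,0,1],
  [0,0,0,0,1],
  [0,0,0,0,1],
  [0,0,0,0,1],
], newtons=20)

```text
t: 3.7
tool_pos: [505.8, -204.6, 22.6]
orientation: [0.446, -0.549, 0.549, -0.446]
force: [-0.9, 0.3, -1.0]
grip_width: 40.4
```

>>> play_rows([
  [0,0,0,0,1],
  [0,0,0,0,1],
  [0,0,0,0,1],
  [0,0,0,0,1],
], newtons=20)

```text
t: 4.03
tool_pos: [506.6, -205.0, 23.0]
orientation: [0.445, -0.548, 0.55, -0.446]
force: [3.8, -1.0, -0.1]
grip_width: 23.2
```

>>> play_rows([
  [0,-0.5,0,0,1],
  [0,-1.5,0,0,1],
  [0,-3,0,0,1],
  [0,-5,0,0,1],
  [0,-7,0,0,1],
  [0,-9,0,0,1],
  [0,-10.5,0,0,1],
  [0,-11,0,0,1],
])

```text
t: 4.7
tool_pos: [506.8, -205.4, 136.0]
orientation: [0.445, -0.547, 0.55, -0.446]
force: [1.0, -0.6, -0.9]
grip_width: 23.6
```

```bash
C=$(python3 inv.py 505.74 -204.62 22.6 -0.2068 0 -11 0 0); echo $C; python3 d.py ${C#cmd} 473.1 226.1 105 -0.4505
```

```text
cmd 505.74 -204.62 132.60 -0.2068
tx -41.484 ty 2.760 tz -12.038 tw 0.2437
```

>>> play_rows([
  [-0.7,0,-0.2,0.01,1],
  [-2.2,0,-0.6,0.03,1],
  [-4.5,0,-1.3,0.05,1],
  [-7,0,-2,0.07,1],
  [-10,0,-2.9,0.09,1],
  [-13,0,-3.8,0.11,1],
  [-16,0,-4.6,0.13,1],
  [-19,0,-5.5,0.15,1],
  [-22,0,-6.4,0.17,1],
  [-25,0,-7.3,0.19,1],
  [-28,0,-8.1,0.21,1],
  [-31,0,-9,0.23,1],
])

```text
t: 5.7
tool_pos: [479.4, 119.1, 131.2]
orientation: [-0.38, 0.597, -0.596, 0.379]
force: [0.5, -0.9, -1.3]
grip_width: 23.5
```

```bash
C=$(python3 inv.py 505.74 -204.62 132.6 -0.2068 -31 0 -9 .23); echo $C; python3 d.py ${C#cmd} 473.1 226.1 105 -0.4505
```

```text
cmd 481.31 117.25 132.60 -0.4368
tx -9.516 ty 2.760 tz -5.349 tw 0.0137
```

>>> play_rows([
  [-2.3,0,-1.3,0.0137,1],
  [-4.5,0.5,-2.5,0.0137,1],
  [-6.5,1,-3.65,0.0137,1],
  [-8,1.7,-4.5,0.0137,1],
  [-9,2.3,-5.06,0.0137,1],
  [-9.5,2.7,-5.34,0.0137,1],
  [-9.5,2.7,-5.34,0.0137,1],
  [-9.5,2.7,-5.34,0.0137,1],
  [-9.5,2.7,-5.34,0.0137,1],
])

```text
t: 6.45
tool_pos: [473.4, 225.1, 105.7]
orientation: [0.375, -0.599, 0.599, -0.375]
force: [0.1, -0.6, -0.2]
grip_width: 23.4
```

```bash
python3 inv.py 481.31 117.25 132.60 -0.4368 -9.5 2.7 -5.34 .0137; python3 - <<'E'
from cell import manip, snapshot
from h import *
o=manip.observe();R=Ro.from_quat(o["orientation"]).as_matrix();print(o["tool_pos"],o["force"],"psi",np.arctan2(R[1,2],R[0,2]),R[:,1])
im=[]
for n in("scene","top"):
    s=snapshot(n);np.savez(n+"2.npz",**s);u=proj(s,[477,234,90])[0].astype(int);x,y=u-[50,55];print(n,x,y)
    im.append(cv2.resize(s["color"][y:y+110,x:x+100,::-1],None,fx=4,fy=4,interpolation=cv2.INTER_CUBIC))
cv2.imwrite("pics/over.png",np.hstack(im))
E
```

```text
cmd 473.11 225.92 105.60 -0.4505
[473.35757032 225.13141378 105.70247316] [ 0.08270168 -0.57183333 -0.1989383 ] psi -0.45145462550846865 [ 7.33304708e-05 -3.53369296e-04 -9.99999935e-01]
scene 328 258
top 170 178
```

View pics/over.png

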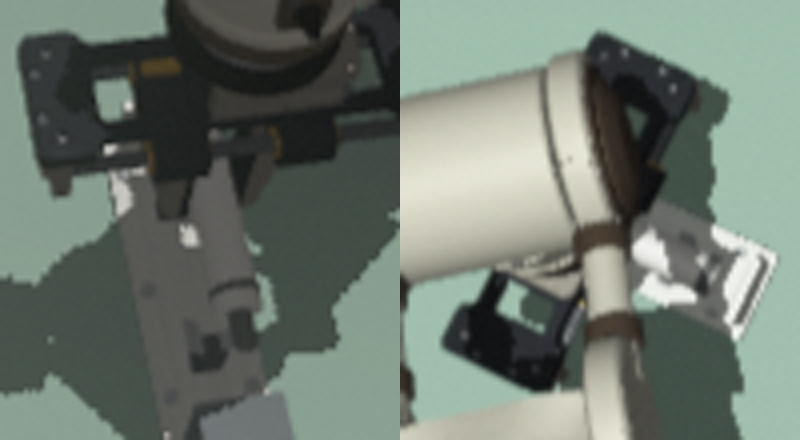

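```bash
cat > ov.py <<'E'
from h import *
import sys
tag,zc,cx,cy,yaw,out=sys.argv[1],*map(float,sys.argv[2:6]),sys.argv[6]
s=dict(np.load(f"scene{tag}.npz"));q=[cx,cy,yaw]
f=8;u=proj(s,pose(q,[[50,0,zc]]))[0].astype(int);x,y=u-[50,37]
im=cv2.resize(s["color"][y:y+75,x:x+100,::-1],None,fx=f,fy=f,interpolation=cv2.INTER_CUBIC)
im=np.clip(im*1.6,0,255).astype(np.uint8)
D=lambda a,b,c:cv2.line(im,*[tuple(int(v) for v in ((np.array(z)-[x,y]+.5)*f-.5)) for z in(a,b)],c,1)
for a in [barrel(zc,1,-70,70),barrel(zc,-1,-70,70),barrel(zc,1,70,88,6),barrel(zc,-1,70,88,6)]:D(*a(q,s),(0,255,0))
th=np.linspace(0,2*np.pi,25)
for X,r in((70,12),(88,4)):
    C=proj(s,pose(q,np.c_[0*th+X,r*np.cos(th),zc+r*np.sin(th)]))
    for a,b in zip(C,C[1:]):D(a,b,(0,255,255))
p=np.load("fit.npz")["p"]
for a,b in(([85.5,-22,76],[85.5,22,76]),([111.5,-22,76],[111.5,22,76]),([85.5,-22,76],[111.5,-22,76]),([85.5,22,76],[111.5,22,76]),([-94,-30,8],[114,-30,8]),([-94,30,8],[114,30,8]),([-85.5,-22,58],[-85.5,22,58])):
    D(*seg(a,b)(p,s),(0,0,255))
cv2.imwrite(out,im)
E
python3 ov.py 2 124.7 473.36 225.13 1.1195 pics/ov2.png
```

```text
(no output)
```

View pics/ov2.png

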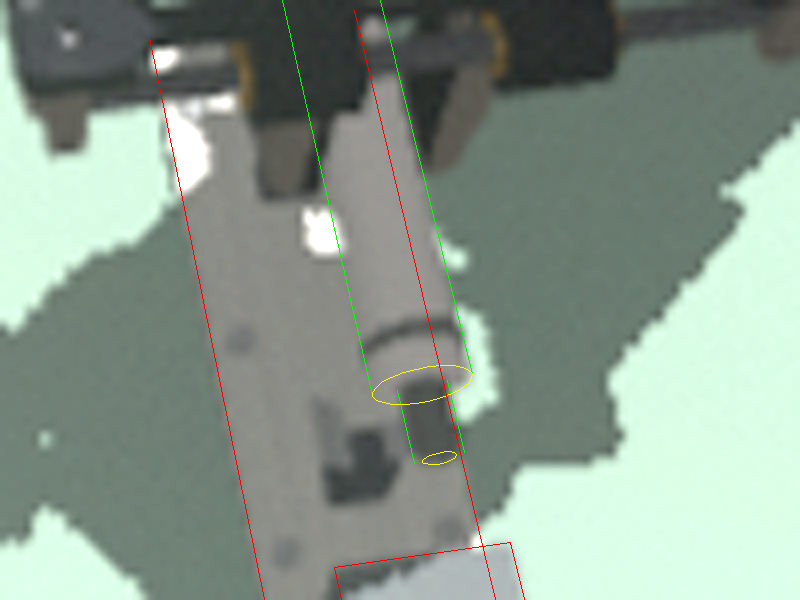

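The held cartridge matches the model overlay to about 1 mm: shoulder at (420,385) in the enlarged view, nozzle short of the port. I'll descend to just above the end plate and recheck.

>>> play_rows([
  [-0.1,0.3,-0.05,0,1],
  [-0.1,1,-0.1,0,1],
  [-0.1,2,-0.1,0,1],
  [-0.1,3,-0.1,0,1],
  [-0.1,3.8,-0.1,0,1],
  [-0.1,4.5,-0.1,0,1],
  [-0.1,4.8,-0.1,0,1],
  [-0.1,4.8,-0.1,0,1],
  [-0.1,4.8,-0.1,0,1],
  [-0.1,4.8,-0.1,0,1],
])

```text
t: 7.38
tool_pos: [473.1, 227.4, 58.1]
orientation: [0.375, -0.599, 0.599, -0.376]
force: [0.0, 0.6, -2.1]
grip_width: 23.4
```

```bash
python3 inv.py 473.11 225.92 105.60 -0.4505 -.1 4.8 -.1 0; python3 - <<'E'
from cell import manip, snapshot
from h import *
o=manip.observe();p=np.load("fit.npz")["p"];c=o["tool_pos"];d=c[:2]-p[:2];a=[np.cos(p[2]),np.sin(p[2])]
R=Ro.from_quat(o["orientation"]).as_matrix();print(c,o["force"],o["wrist_torque"],"axial",d@a,"lat(tool z)",d@[a[1],-a[0]],"psi",np.arctan2(R[1,2],R[0,2]))
s=snapshot("scene");np.savez("scene3.npz",**s);s=snapshot("top");np.savez("top3.npz",**s)
open("c","w").write(f"{c[2]+19} {c[0]} {c[1]} {np.arctan2(R[1,2],R[0,2])+np.pi/2}")
E
python3 ov.py 3 $(cat c) pics/ov3.png
```

```text
cmd 472.65 227.26 57.60 -0.4505
[473.12873287 227.39120194  58.07123278] [ 0.03665769  0.61889715 -2.10225885] [ 0.02920264  0.09619441 -0.01092423] axial -7.821987405681945 lat(tool z) -0.4892163407403756 psi -0.4504617378168356
```

View pics/ov3.png

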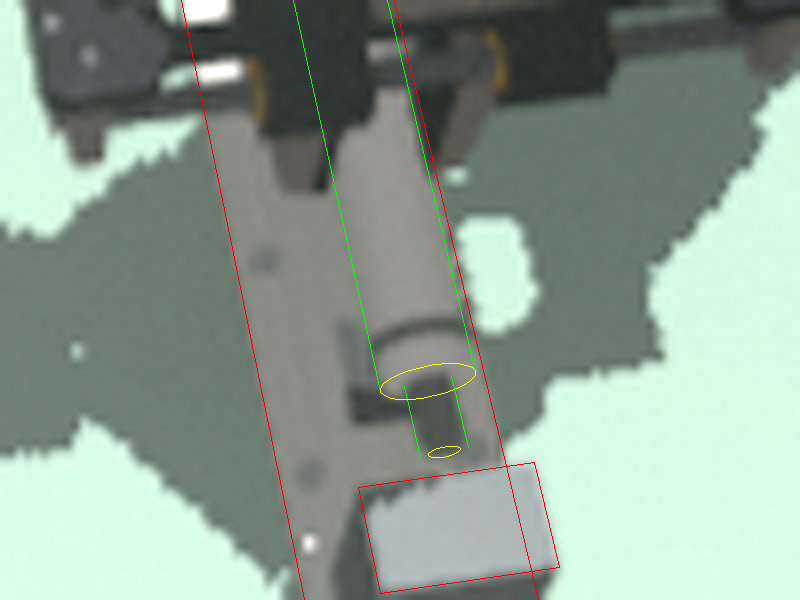

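>>> play_rows([
  [0,0.3,0,0,1],
  [0,0.7,0,0,1],
  [0,1.0,0,0,1],
  [0,1.3,0,0,1],
  [0,1.3,0,0,1],
  [0,1.3,0,0,1],
])

```text
t: 7.98
tool_pos: [474.3, 227.7, 45.7]
orientation: [0.374, -0.599, 0.599, -0.377]
force: [1.9, 1.0, 4.3]
grip_width: 23.5
```

>>> play_rows([
  [0,0.1,0,0,1],
  [0,0.2,0,0,1],
  [0,0.3,0,0,1],
  [0,0.4,0,0,1],
  [0,0.4,0,0,1],
])

```text
t: 8.4
tool_pos: [474.4, 227.7, 42.0]
orientation: [0.374, -0.599, 0.599, -0.377]
force: [1.1, 0.4, 6.6]
grip_width: 23.3
```

>>> play_rows([
  [0,0,0.1,0,1],
  [0,0.05,0.1,0,1],
  [0,0.1,0.1,0,1],
  [0,0.15,0.1,0,1],
  [0,0.2,0.1,0,1],
  [0,0.2,0.1,0,1],
])

```text
t: 8.9
tool_pos: [474.4, 227.4, 39.3]
orientation: [0.375, -0.599, 0.599, -0.376]
force: [0.4, 1.5, 4.6]
grip_width: 23.5
```

>>> play_rows([
  [0,0.05,0,0,1],
  [0,0.1,0,0,1],
  [0,0.15,0,0,1],
  [0,0.2,0,0,1],
  [0,0.2,0,0,1],
])

```text
t: 9.32
tool_pos: [473.4, 226.6, 36.1]
orientation: [0.376, -0.599, 0.599, -0.376]
force: [2.1, 0.3, -2.2]
grip_width: 23.5
```

>>> play_rows([
  [0,0.05,0,0,1],
  [0,0.1,0,0,1],
  [0,0.15,0,0,1],
  [0,0.2,0,0,1],
  [0,0.2,0,0,1],
])

```text
t: 9.73
tool_pos: [473.2, 226.5, 34.1]
orientation: [0.376, -0.599, 0.599, -0.375]
force: [2.8, -1.2, -2.9]
grip_width: 23.3
```

>>> play_rows([
  [0,0.04,0.03,0,1],
  [0,0.08,0.06,0,1],
  [0,0.12,0.06,0,1],
  [0,0.12,0.06,0,1],
  [0,0.12,0.06,0,1],
])

```text
t: 10.15
tool_pos: [473.5, 226.5, 33.0]
orientation: [-0.376, 0.599, -0.599, 0.375]
force: [0.6, -1.2, -2.5]
grip_width: 23.6
```

>>> play_rows([
  [0,0.03,0,0,1],
  [0,0.06,0,0,1],
  [0,0.06,0,0,1],
])

```text
t: 10.4
tool_pos: [473.8, 226.6, 32.8]
orientation: [-0.376, 0.599, -0.599, 0.375]
force: [-0.6, -0.3, -1.2]
grip_width: 23.4
```

>>> play_rows([
  [0,0.03,0,0,1],
  [0,0.06,0,0,1],
  [0,0.06,0,0,1],
])

```text
t: 10.65
tool_pos: [473.9, 226.6, 32.7]
orientation: [-0.376, 0.599, -0.599, 0.375]
force: [-2.7, -2.6, 5.0]
grip_width: 23.6
```

>>> play_rows([
  [0,-0.04,0,0,1],
  [0,-0.04,0,0,1],
  [0,-0.04,0,0,1],
])

```text
t: 10.9
tool_pos: [473.9, 226.6, 32.7]
orientation: [-0.376, 0.599, -0.599, 0.376]
force: [-3.1, -0.5, 3.4]
grip_width: 23.2
```

```bash
cat > look.py <<'E'
from cell import manip, snapshot
from h import *
import sys
o=manip.observe();p=np.load("fit.npz")["p"];c=o["tool_pos"];d=c[:2]-p[:2];a=[np.cos(p[2]),np.sin(p[2])]
R=Ro.from_quat(o["orientation"]).as_matrix();ps=np.arctan2(R[1,2],R[0,2]);F=o["force"];print(o["t"],c,"F axial",F[:2]@a,"toolz",F[:2]@[a[1],-a[0]],"z",F[2],"torq",o["wrist_torque"].round(2),"axial",d@a,"lat(tool z)",d@[a[1],-a[0]],"psi",ps)
t=sys.argv[1]
s=snapshot("scene");np.savez(f"scene{t}.npz",**s);s=snapshot("top");np.savez(f"top{t}.npz",**s)
u=proj(s,pose(p,[[0,0,50]]))[0].astype(int);x,y=u-[50,37]
cv2.imwrite(f"pics/top{t}.png",cv2.resize(s["color"][y:y+75,x:x+100,::-1],None,fx=8,fy=8,interpolation=cv2.INTER_CUBIC))
open("c","w").write(f"{c[2]+17.4} {c[0]} {c[1]} {ps+np.pi/2}")
E
python3 look.py 4;python3 ov.py 4 $(cat c) pics/ov4.png
```

```text
10.9 [473.86600278 226.58556453  32.70985106] F axial -1.800703108328991 toolz -2.585118071478715 z 3.3790020757996695 torq [-0.24  0.64  0.03] axial -8.226202409029531 lat(tool z) 0.5252928002320908 psi -0.4504859610555993
```

View pics/ov4.png

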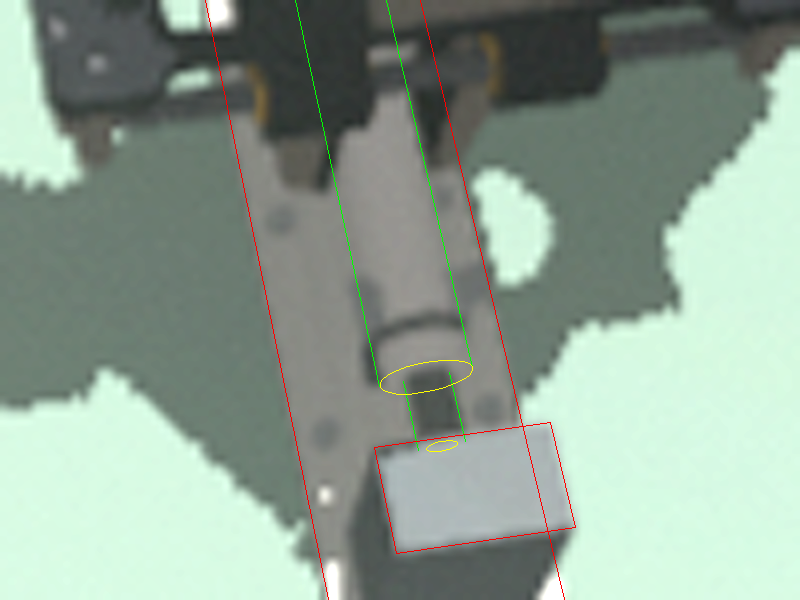

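View pics/top4.png

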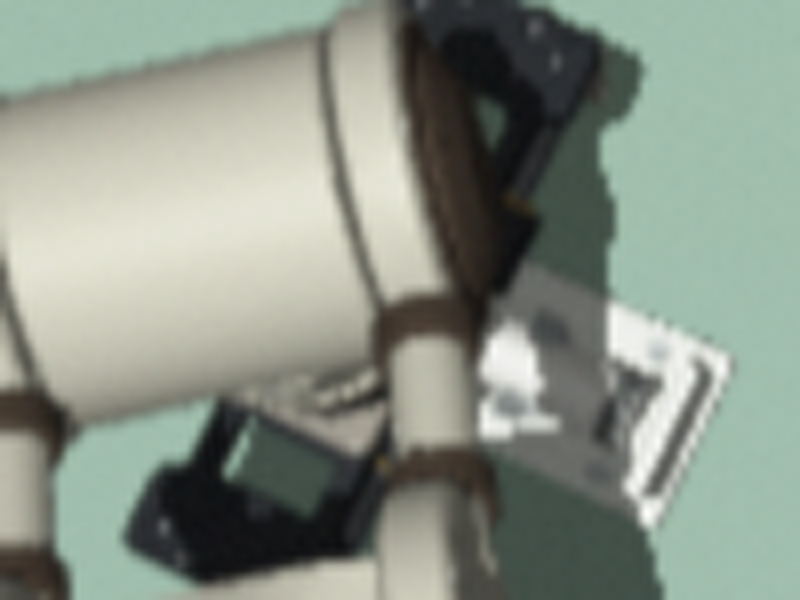

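Both clips are passed (the resistance came and went, then it stood on the posts at z 32.7), and the nozzle is still short of the port. I'll null the side and down load before sliding.

>>> play_rows([
  [0,-0.03,-0.03,0,1],
  [0,-0.05,-0.05,0,1],
  [0,-0.05,-0.05,0,1],
  [0,-0.05,-0.05,0,1],
], newtons=35)

```text
t: 11.33
tool_pos: [473.8, 226.6, 32.8]
orientation: [0.376, -0.599, 0.599, -0.376]
force: [1.6, -1.0, -2.5]
grip_width: 23.4
```

>>> play_rows([
  [0,0,0,0,1],
  [0,0,0,0,1],
])

```text
t: 11.5
tool_pos: [473.7, 226.7, 32.8]
orientation: [0.376, -0.599, 0.599, -0.376]
force: [1.3, -1.1, -3.9]
grip_width: 23.1
```

>>> play_rows([
  [-0.05,0.025,0.02,0,1],
  [-0.15,0.025,0.02,0,1],
  [-0.25,0.025,0.02,0,1],
  [-0.35,0.025,0.02,0,1],
  [-0.35,0.025,0.02,0,1],
])

```text
t: 11.92
tool_pos: [475.5, 230.1, 32.8]
orientation: [-0.376, 0.599, -0.599, 0.376]
force: [0.6, -0.7, -2.9]
grip_width: 23.0
```

```bash
python3 look.py 5
```

```text
11.9167 [475.46196264 230.12558607  32.83740904] F axial -0.4173850459546212 toolz 0.8337891203446476 z -2.946023313002381 torq [-0.17 -0.03 -0.02] axial -4.3444671202325775 lat(tool z) 0.42054758739540976 psi -0.45041797537790557
```

>>> play_rows([
  [-0.08,0.01,0,0,1],
  [-0.16,0.01,0,0,1],
  [-0.24,0.01,0,0,1],
  [-0.32,0.01,0,0,1],
  [-0.32,0.01,0,0,1],
])

```text
t: 12.43
tool_pos: [476.8, 232.9, 32.8]
orientation: [-0.376, 0.599, -0.599, 0.376]
force: [0.4, -1.3, -0.9]
grip_width: 23.1
```

```bash
python3 look.py 6;python3 ov.py 6 $(cat c) pics/ov6.png
```

```text
12.4333 [476.79649292 232.86414324  32.79424912] F axial -1.007457182917355 toolz 0.95792036916411 z -0.939575338577776 torq [-0.3   0.07  0.06] axial -1.2980614966696165 lat(tool z) 0.4294462301693155 psi -0.45049554379853635
```

View pics/ov6.png

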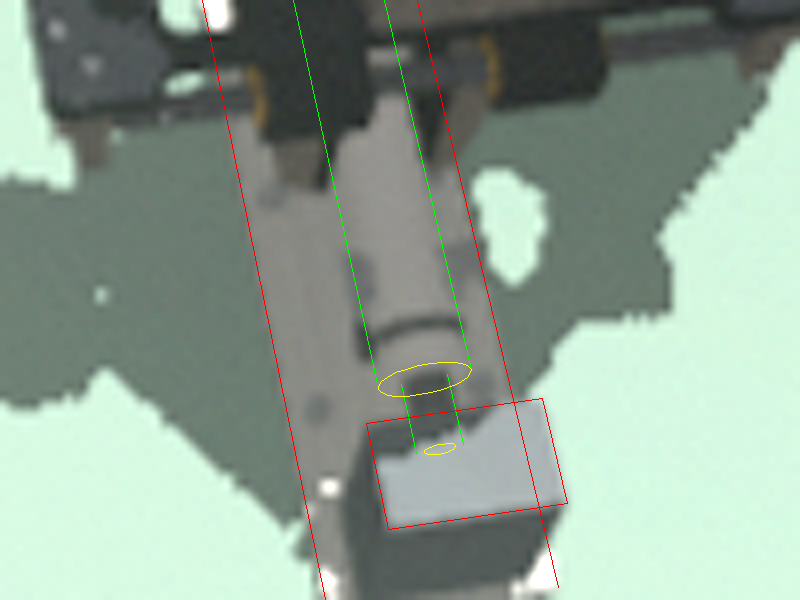

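>>> play_rows([
  [-0.04,0,0,0,1],
  [-0.08,0,0,0,1],
  [-0.12,0,0,0,1],
])

```text
t: 12.78
tool_pos: [477.3, 233.7, 32.8]
orientation: [0.376, -0.599, 0.599, -0.376]
force: [-0.3, -1.8, -0.7]
grip_width: 23.2
```

>>> play_rows([
  [-0.04,0,0,0,1],
  [-0.08,0,0,0,1],
])

```text
t: 12.95
tool_pos: [477.6, 234.5, 32.8]
orientation: [0.376, -0.599, 0.599, -0.376]
force: [-1.2, -1.7, -1.3]
grip_width: 23.0
```

>>> play_rows([
  [-0.04,0,0,0,1],
  [-0.08,0,0,0,1],
])

```text
t: 13.12
tool_pos: [478.0, 235.2, 32.8]
orientation: [0.376, -0.599, 0.599, -0.376]
force: [-0.7, -2.9, -1.0]
grip_width: 23.1
```

>>> play_rows([
  [-0.04,0,0,0,1],
  [-0.08,0,0,0,1],
])

```text
t: 13.28
tool_pos: [478.3, 236.0, 32.8]
orientation: [0.376, -0.599, 0.599, -0.376]
force: [-0.9, -2.3, -0.1]
grip_width: 23.2
```

>>> play_rows([
  [-0.04,0,0,0,1],
  [-0.08,0,0,0,1],
])

```text
t: 13.45
tool_pos: [478.4, 236.1, 32.7]
orientation: [0.376, -0.599, 0.599, -0.375]
force: [-1.6, -5.9, 1.7]
grip_width: 23.1
```

>>> play_rows([
  [-0.04,0,0,0,1],
  [-0.08,0,0,0,1],
])

```text
t: 13.62
tool_pos: [478.4, 236.1, 32.7]
orientation: [0.377, -0.598, 0.599, -0.375]
force: [-3.2, -8.6, 5.2]
grip_width: 23.0
```

>>> play_rows([
  [0,-0.04,0,0,1],
  [0,-0.04,0,0,1],
])

```text
t: 13.78
tool_pos: [478.4, 236.1, 32.8]
orientation: [0.377, -0.599, 0.599, -0.375]
force: [-1.8, -8.4, 0.5]
grip_width: 23.2
```

```bash
python3 look.py 7;python3 ov.py 7 $(cat c) pics/ov7.png
```

```text
13.7833 [478.3550779  236.14491804  32.77099856] F axial -8.318914104746641 toolz 2.052928460833863 z 0.5129516310113795 torq [-1.37  0.42  0.02] axial 2.3340205433090757 lat(tool z) 0.4039412126530966 psi -0.4500915601296711
```

View pics/ov7.png

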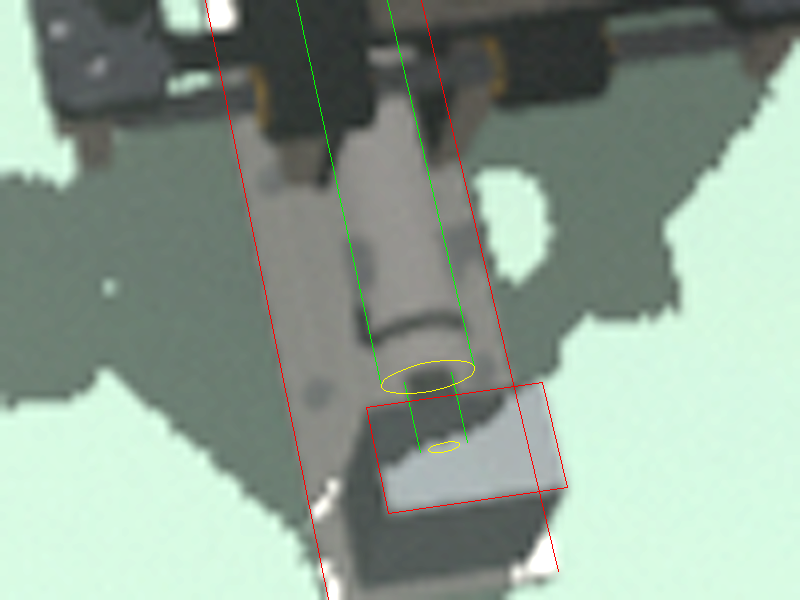

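>>> play_rows([
  [-0.04,-0.01,0.01,0,1],
  [-0.08,-0.02,0.02,0,1],
  [-0.08,-0.02,0.02,0,1],
])

```text
t: 14.13
tool_pos: [478.4, 236.2, 32.8]
orientation: [0.378, -0.598, 0.599, -0.374]
force: [-4.4, -9.9, 2.3]
grip_width: 23.2
```

>>> play_rows([
  [-0.04,-0.02,0,0,1],
  [-0.06,-0.03,0,0,1],
  [-0.06,-0.03,0,0,1],
])

```text
t: 14.38
tool_pos: [478.3, 236.2, 32.8]
orientation: [0.378, -0.598, 0.6, -0.374]
force: [-3.5, -11.1, 1.1]
grip_width: 23.1
```

>>> play_rows([
  [-0.04,-0.01,0,0,1],
  [-0.07,-0.02,0,0,1],
  [-0.07,-0.02,0,0,1],
])

```text
t: 14.63
tool_pos: [478.3, 236.3, 32.8]
orientation: [0.379, -0.598, 0.6, -0.373]
force: [-3.2, -14.1, 1.3]
grip_width: 23.2
```

>>> play_rows([
  [-0.03,-0.01,0,0,1],
  [-0.03,-0.01,0,0,1],
  [-0.03,-0.01,0,0,1],
])

```text
t: 14.88
tool_pos: [478.3, 236.3, 32.8]
orientation: [0.379, -0.598, 0.6, -0.373]
force: [-3.9, -14.5, 1.5]
grip_width: 23.0
```

>>> play_rows([
  [0,0,0,0,1],
  [0,0,0,0,1],
  [0,0,0,0,1],
  [0,0,0,0,1],
  [0,0,0,0,1],
])

```text
t: 15.3
tool_pos: [478.3, 236.3, 32.8]
orientation: [0.379, -0.598, 0.6, -0.373]
force: [-3.9, -14.5, 1.7]
grip_width: 22.9
```

>>> play_rows([
  [0,0,0,0,1],
  [0,0,0,0,1],
  [0,0,0,0,1],
  [0,0,0,0,1],
  [0,0,0,0,1],
  [0,0,0,0,1],
])

```text
t: 15.8
tool_pos: [478.3, 236.3, 32.8]
orientation: [0.379, -0.598, 0.6, -0.373]
force: [-3.7, -15.2, 1.1]
grip_width: 23.3
```

>>> play_rows([
  [0,0,0,0,1],
  [0,0,0,0,1],
  [0,0,0,0,1],
  [0.05,0.02,0,0,1],
  [0.1,0.04,0,0,1],
  [0.15,0.05,0,0,1],
  [0.15,0.05,0,0,1],
])

```text
t: 16.38
tool_pos: [478.3, 236.2, 32.8]
orientation: [0.377, -0.598, 0.599, -0.374]
force: [-3.9, -10.4, 0.2]
grip_width: 23.1
```

>>> play_rows([
  [0.05,0.02,0,0,1],
  [0.1,0.03,0,0,1],
  [0.14,0.04,0,0,1],
  [0.14,0.04,0,0,1],
])

```text
t: 16.72
tool_pos: [478.4, 236.1, 32.8]
orientation: [0.376, -0.599, 0.599, -0.375]
force: [-2.5, -5.7, 0.8]
grip_width: 23.1
```

>>> play_rows([
  [0.04,0.01,0,0,1],
  [0.07,0.02,0,0,1],
  [0.07,0.02,0,0,1],
])

```text
t: 16.97
tool_pos: [478.4, 236.1, 32.8]
orientation: [-0.376, 0.599, -0.599, 0.375]
force: [-1.4, -4.2, 0.6]
grip_width: 22.6
```

>>> play_rows([
  [0,0,0,0,0.3],
  [0,0,0,0,0.1],
  [0,0,0,0,-0.2],
  [0,0,0,0,-0.4],
  [0,0,0,0,-0.4],
  [0,0,0,0,-0.4],
])

```text
t: 17.47
tool_pos: [478.9, 236.4, 33.0]
orientation: [-0.376, 0.599, -0.599, 0.376]
force: [-0.1, -0.5, -0.1]
grip_width: 61.1
```

Free of the cartridge. I'll rise straight up and look.

>>> play_rows([
  [0,-0.5,0,0,-0.4],
  [0,-1.5,0,0,-0.4],
  [0,-3,0,0,-0.4],
  [0,-5,0,0,-0.4],
  [0,-7.5,0,0,-0.4],
  [0,-10,0,0,-0.4],
  [0,-13,0,0,-0.4],
  [0,-16,0,0,-0.4],
  [0,-18,0,0,-0.4],
  [0,-19,0,0,-0.4],
])

```text
t: 18.3
tool_pos: [480.4, 236.7, 227.6]
orientation: [0.373, -0.598, 0.6, -0.378]
force: [1.7, 0.4, -0.2]
grip_width: 64.6
```

>>> play_rows([
  [1,0,0,0,-0.4],
  [3,0,0,0,-0.4],
  [6,0,0,0,-0.4],
  [9,0,0,0,-0.4],
  [12,0,0,0,-0.4],
  [15,0,0,0,-0.4],
  [18,0,0,0,-0.4],
  [21,0,0,0,-0.4],
  [24,0,0,0,-0.4],
  [26,0,0,0,-0.4],
  [27,0,0,0,-0.4],
  [27,0,0,0,-0.4],
])

```text
t: 19.3
tool_pos: [359.3, -8.1, 221.1]
orientation: [-0.375, 0.6, -0.599, 0.374]
force: [-0.0, -0.2, -0.0]
grip_width: 64.5
```

```bash
python3 look.py 8;python3 ov.py 8 50 477.95 236.2 1.1203 pics/ov8.png; python3 - <<'E'
from h import *
V=load("8");cv2.imwrite("pics/scene8.png",V["scene"]["color"][...,::-1])
E
```

```text
19.3 [359.346256    -8.1496445  221.13198606] F axial -0.14162788971719661 toolz 0.058134755904582135 z -0.02756972720133561 torq [-0.05  0.08 -0.01] axial -269.4054814852683 lat(tool z) -0.35501404235754047 psi -0.4539578886910445
```

View pics/ov8.png

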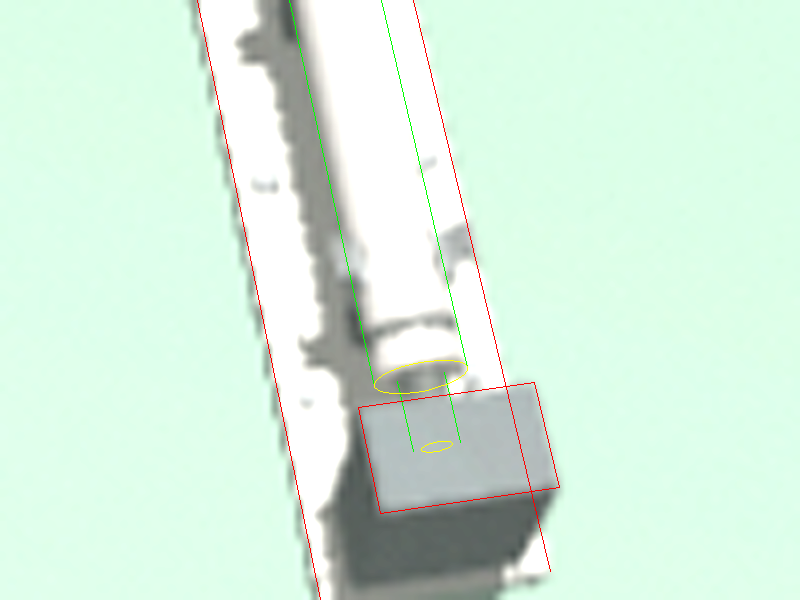

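View pics/top8.png

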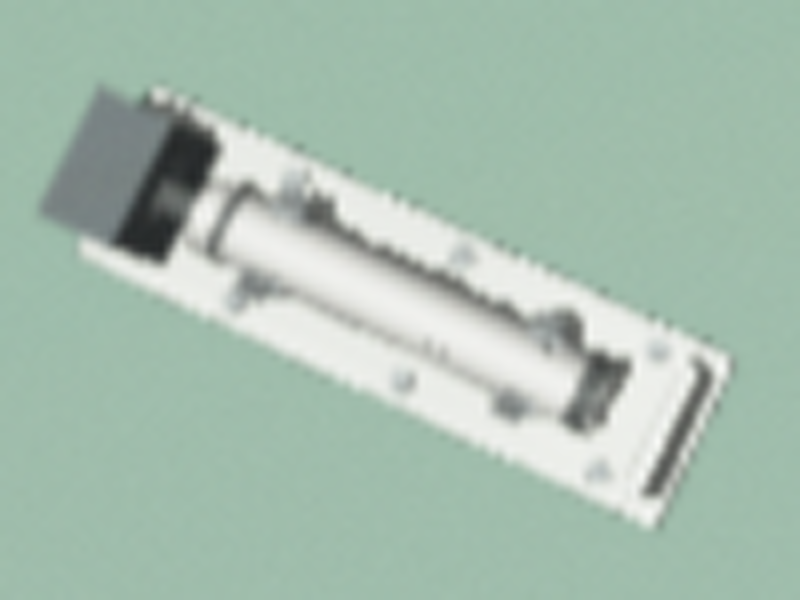

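View pics/scene8.png

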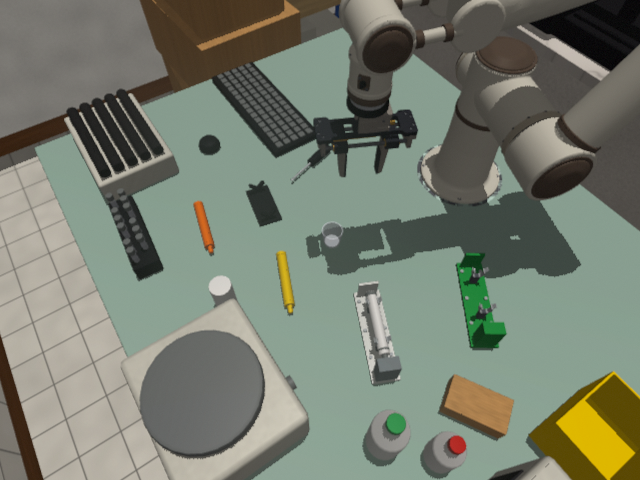

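```bash
python3 -c "
from cell import manip
print(manip.sign_off())"
```

```text
the job is handed in; nothing more can be done
None
```

The white cartridge is now in both clips of the aluminium bracket with its nozzle in the port, and the job was handed in at about 19.3 s.

- **Clipping in:** I picked the cartridge off the black rest and pressed it sideways down into both clips. I saw up to 6.6 N as it went in. It came to rest on the posts with the nozzle still short of the port.
- **Sliding and pressing:** I slid it about 10 mm at 2–3 N until it stopped hard, with the nozzle roughly 4 mm inside the port. I built the push up to about 14–15.5 N and held it for over a second. Then I backed off to about 4 N, opened the fingers and withdrew.
- **Last checks:** The final pictures show the barrel lying in both clips, the nozzle in the port, and its position matching where it stopped to about 1 mm. The other things on the bench look unmoved by eye, and the robot touches nothing.

**Not certain:**
- The push was measured at the wrist, so the seal felt about 2–3 N less because of clip friction.
- The seal depth is only known to 1–2 mm, from the cameras. The stop sits about 4 mm past the port face, so I took it as the seal rather than the port's rim.
- I could not measure the total load on the bracket with the clip pinch included. My wrist readings stayed below 16 N.

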